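Tuck a power-supply cover under its lap and hold it pressed flat

ROBOT

A 6-joint arm with a two-finger parallel gripper is mounted at the origin on the work surface. World frame = base frame: x ahead of the robot, y to its left, z up, the work surface at z = 0. Lengths are in m, angles in rad, forces in N, time in s.
With the tool pointing down it reaches from about 0.35 to 0.85 m from the base axis. Payload 8.1 kg.
Tool frame: the origin (TCP) lies between the finger pads; the fingertips stand 11 mm ahead of it and the grasp point (between the pads) lies 8 mm behind it (tips_ahead is the z of the fingertips in the tool frame, in m); z points along the fingers, y is the line along which they close (so a half turn about z gives the same grasp; the last joint's range is limited). The gripper opens to 93 mm and grips with 3 to 60 N. Pads are 15 mm wide; open, the fingers measure 128 mm over their backs; the gripper's body (75 mm by 188 mm) begins 65 mm behind the grasp point.
Start: joints at [1.181, 0.13, 1.488, -0, 1.523, -0.085], TCP at [0.18, 0.572, 0.23] pointing down, gripper open.
Joint ranges: [-2.96, 2.96], [-0.89, 2.26], [0.02, 2.5], [-1.34, 4.48], [0, 2.73], [-2.66, 2.66]. Speed limits (rad/s): [2.39, 2.39, 2.79, 3.14, 3.14, 3.14].

INTERFACE

Orientations are given as a rotation vector (axis times angle).
In Python, from plant import read_state, read_camera, close_job, tips_ahead gives the robot as it stands. The module is installed in compiled form; this text tells all that it offers.
- The arm moves only by the tool move_arm, never from a script. Its argument "plan" is a list of rows, each a list of 7 numbers: the turn, a rotation vector about the tool's x, y, z in units of 6 degrees (1.0 is 6 degrees), then the shift along the tool's x, y, z in units of 25 mm (1.0 is 25 mm), then the finger opening in mm, from 0 to 93. A call has exactly 10 rows; each row shifts and turns the commanded pose from where the row before left it, along the tool's axes as they then stand; what a row does not reach is not made up. A row lasts 1/10 s, in which the tool goes at most 50 mm and 8.59 degrees, less where a joint would pass 70% of its speed; a pose out of reach is approached as far as the arm can. A call is refused whole if a number of a shift passes 1 or a number of a turn 1, either way. A call with a gripper value outside its range is refused whole. The fingers move at their own pace and stop on an object; "force" is the grip in N (left out, the last holds). Time passes only in rows, so rows that do not move let the fingers close, or fill a call up. It gives the time, the measured TCP pose, the force, the opening and the grip force at its end, in the units of the state.
- read_state(): the state, without advancing time (a new reading comes with each control period).
- read_camera(name): name is "side" or "top"; returns a dict with "frame" (400x640x3 uint8, red, green, blue), "z_map" (400x640 float32, m along the optical axis (not along the pixel's ray), 0 where there is no reading), "fx", "fy", "cx", "cy" (pixels), "rvec" (rotation vector, rad) and "tvec" (3), from world to camera coordinates, as OpenCV has them. Camera axes: x right, y down, z forward; pixel columns grow to the right and rows downward; lengths in m; the calibration is good to about 2 mm. A picture is of the moment at which its call begins.
- close_job(): hands the job in; it is judged then, once.
The state is a dict: "t": time; "q": joint angles; "dq": joint speeds; "joint_torque": joint torques, N m; "tool_pos": TCP position; "orientation": TCP orientation; "force": force on the tool from outside, world axes, zero at the start; "wrist_torque": the same for the moment, N m; "opening": finger opening in m; "gripper_force": force on a finger pad.
Only numpy, scipy, OpenCV 4.12 (cv2) and the standard library are available. Lean on these libraries where they do the work, as an engineer would, in place of code of your own. Each camera call takes 0.05 s, during which the arm holds its last target. There are 200 camera calls.

TASK

Fit the deeper of the two handled covers on the open bay of the power supply: lift it by its handle, tuck its plain rear edge under the springy lip of the rear cover without bending the lip up, square, centred between the sides and with its front edge even with the front panel, then lower its front and gently press it flat onto the frame against the sprung contact strip. Finish while still holding it pressed down by the handle, ready for its screws to be driven; do not let go. Leave the other things on the bench where they are.

Things in the scene. Friction and masses are not known exactly. Their poses are not given: they have to be found in the camera images.
- cover: the cover to fit: plain aluminium plate 110 mm deep (its x) by 152 mm wide (its y), 3 mm thick, about 0.2 kg, lying flat, handle up. Origin: centre of its underside; x points from its front edge (two small screw heads 7 mm high in the front corners) to its plain rear edge, z up
- cover_handle (a point): middle of the bar of the cover's bow handle: a dark bar 10 mm thick (along the cover's x), 14 mm tall, 106 mm long along the cover's y, on two end posts 86 mm apart; bar centre 31 mm above the cover's underside and 15 mm in front of its middle (40 mm from the front edge)
- cover_rear (a point): middle of the cover's rear edge, on its underside
- cover_front (a point): middle of the cover's front edge, on its underside
- chassis: grey power supply, fixed, 210 mm deep (x), 160 mm wide (y); origin centre of underside, on the bench; x from front panel (meter, knobs; towards the robot) to rear. Front half: open bay with a flat seat 60 mm above the bench (side flanges 14 mm wide, front ledge, rear cross-member). Rear half: closed by a screwed-down rear cover, top 67.5 mm above the bench
- cover_seat (a point): fixed on the chassis: where the cover's origin is when the cover is home (axes as the chassis). The cover's front edge is then 2 mm behind the chassis's front face and its sides 4 mm inside the chassis's sides; its rear edge is 19 mm under the lip. 5 mm farther back than home the cover would meet a bulkhead
- lip_edge (a point): fixed on the chassis: the point on the seat's level (60 mm) straight below the middle of the lip's free front edge, 36 mm behind cover_seat; axes as the chassis
- lip (a joint): bending of the springy front lip of the rear cover (rad): 0 = flat, grows as it is bent up. A 2 mm sheet 152 mm wide reaching 26 mm forward; underside of its flat part 5.5 mm above the seat; its front 8 mm are flared up 25 degrees, so the mouth is 9 mm high, its top 11 mm above the seat. 1 mm of lift at the free edge is 0.04 rad and takes about 1 N
- gasket (a joint): sprung brass contact strip, 7 mm wide and 104 mm long, along the front ledge (its middle 46 mm in front of cover_seat); value (m) is how far it is pushed down: 0 = standing 4 mm above the seat, 0.004 = level with the seat. It pushes up with 3 N at first and 6 N when level, more than its share of the cover's weight; about 10 N at the handle presses the cover home, then the frame is rigid
- short_cover: a shorter cover of the same make with a like handle, 62 mm deep and 152 mm wide, for another unit: leave it alone. It lies flat; origin centre of underside
- big_spool: reel of solder, 64 mm diameter, 58 mm high, standing; leave alone; origin centre of underside
- small_spool: reel of solder, 50 mm diameter, 42 mm high, standing; leave alone; origin centre of underside
- flux_bottle: small white bottle, 44 mm diameter, 85 mm high; leave alone; origin centre of underside
- screwdriver: screwdriver 190 mm long lying across the bench near the robot; leave alone
- brush: small brush 160 mm long, lying; leave alone
- screw_tray: low black tray of screws, 75 x 55 x 18 mm; leave alone; origin centre of underside
Not all that is in view belongs to the job. Leave any purple look-alike of the cover alone.

How it is judged:
By the outcome, as a careful person would: the job done as asked, in the order asked, and still so for the second after the job is handed in, while the arm keeps its last pose, push and grip.
It also fails if it takes over 45 s, if anything falls off the work surface, if the arm or the gripper's body presses on something with over 40 N, if the wrist force passes 120 N, or if a joint passes its speed limit or range.

## Working session

There is one attempt and no reset: what is moved stays moved. The work goes in short steps, Python scripts to look and compute and a tool call to move; the robot and the scene stay as the last step left them, time stands still between calls to the robot, and variables do not carry over. Pictures are saved under pics/ and viewed, at most 10 in all, crops included, and the job is handed in when it is done.

Besides the shell and the picture viewer there is one more tool, called after "Request:" by a JSON object that holds its "api" and its "payload". move_arm: Moves the arm, as the interface text tells. Its arguments: {"type":"object","properties":{"plan":{"type":"array","items":{"type":"array","items":{"type":"number"}}},"force":{"type":"number"}},"required":["plan"]}

```bash
mkdir -p pics
cat > h.py <<'E'
import numpy as np,cv2
from plant import read_state,read_camera
def cam(n):
    c=read_camera(n);c['R']=cv2.Rodrigues(np.array(c['rvec'],float))[0];c['t']=np.array(c['tvec'],float).ravel();return c
def world(c,u,v,z=None):
    d=np.array([(u-c['cx'])/c['fx'],(v-c['cy'])/c['fy'],1.])
    o=-c['R'].T@c['t'];r=c['R'].T@d
    if z is None: return o+r*c['z_map'][int(v),int(u)]
    return o+r*(z-o[2])/r[2]
def cloud(c):
    v,u=np.mgrid[0:400,0:640];Z=c['z_map']
    P=np.stack([(u-c['cx'])/c['fx']*Z,(v-c['cy'])/c['fy']*Z,Z],-1)
    W=(P-c['t'])@c['R'];W[Z==0]=np.nan;return W
def proj(c,p):
    q=c['R']@np.array(p)+c['t'];return np.array([c['fx']*q[0]/q[2]+c['cx'],c['fy']*q[1]/q[2]+c['cy']])
E
python3 - <<'E'
from h import *
for n in ('top','side'):
    c=cam(n);cv2.imwrite(f'pics/{n}0.png',c['frame'][:,:,::-1]);np.savez(f'{n}0.npz',**c)
    print(n,c['fx'],c['cx'],c['cy'],-c['R'].T@c['t'],c['R'][2])
print(read_state())
E
```

```text
top 454.52870135237714 310.8989501379598 199.41126453448717 [0.30900394 0.07002563 1.53367881] [ 0.1054487   0.00614618 -0.99440575]
side 455.0416701510793 323.3162370255891 191.3900999790452 [-0.35350161 -0.88791193  0.8197689 ] [ 0.54953618  0.65700972 -0.51608935]
{'t': 0.1, 'q': array([ 1.18063631e+00,  1.31106599e-01,  1.48918426e+00,  1.99171564e-05,
        1.52299242e+00, -8.54367478e-02]), 'dq': array([-1.44949968e-03, -3.43759575e-03, -1.82605530e-03, -1.37222996e-05,
        1.82948388e-03, -5.46401270e-04]), 'joint_torque': array([ 1.63732479e-03, -5.61343110e+01, -4.93093908e+01,  7.70708942e-02,
        2.92159303e-02, -5.10861582e-05]), 'tool_pos': array([0.17981904, 0.5718953 , 0.22867219]), 'orientation': array([-4.76746375e-01, -3.10478455e+00,  2.57319023e-03]), 'force': array([ 0.58131828, -0.08854893, -0.07171348]), 'wrist_torque': array([ 0.01255841,  0.02872799, -0.04059799]), 'gripper_force': 0.0, 'opening': 0.09294760942341561}
```

View pics/top0.png

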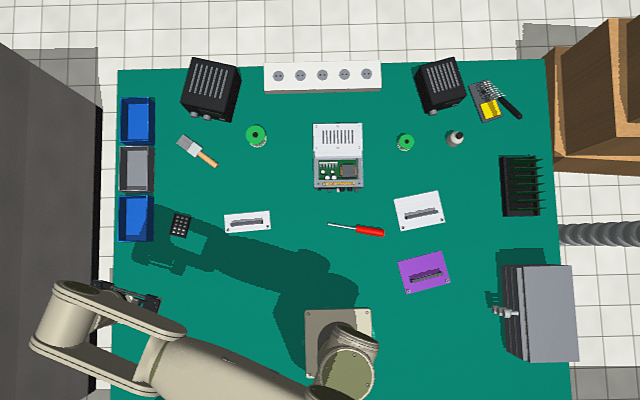

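View pics/side0.png

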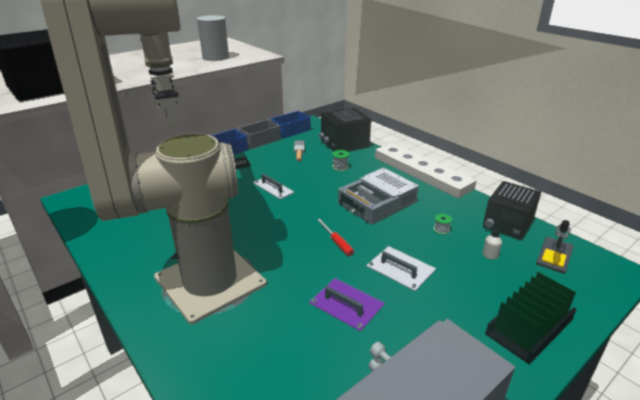

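Handled plates that could be taken for the cover, in the top view: white (418,210), the deeper one; white (247,222), the short one; purple (425,272), the look-alike. I choose (418,210), seen at (401,267) in the side view. The chassis is at (338,157), with its front facing down towards the robot.

```bash
cat > m.py <<'E'
from h import *
c=cam('top');f=c['frame'];W=cloud(c)
def rect(mask,z,box):
    m=np.zeros((400,640),np.uint8);x0,y0,x1,y1=box;m[y0:y1,x0:x1]=mask[y0:y1,x0:x1]*255
    cs,_=cv2.findContours(m,cv2.RETR_EXTERNAL,cv2.CHAIN_APPROX_NONE)
    k=max(cs,key=cv2.contourArea)[:,0]
    P=np.array([world(c,u,v,z)[:2] for u,v in k]);r=cv2.minAreaRect((P*1000).astype(np.float32))
    return r
hsv=cv2.cvtColor(f,cv2.COLOR_RGB2HSV)
white=(hsv[...,1]<60)&(hsv[...,2]>120)
r=rect(white,.003,(380,180,460,240));print('cover',r);print(cv2.boxPoints(r))
print('short',rect(white,.003,(210,200,285,245)))
dark=(hsv[...,2]<100)&(hsv[...,1]<120)
r=rect(dark,.038,(402,200,438,225));print('handle',r);print(cv2.boxPoints(r))
r=rect(white,.0675,(305,115,370,158));print('rearcover',r);print(cv2.boxPoints(r))
nz=lambda b:np.nanmedian(W[b[1]:b[3],b[0]:b[2],2])
print('z cover',nz((402,200,408,204)),'rear cover',nz((320,145,355,150)),'bench',nz((360,240,400,260)))
a=f[110:200,295:380];b=f[180:240,380:460]
a=cv2.resize(a,None,fx=6,fy=6,interpolation=2)[:480,:400];b=cv2.resize(b,(400,300),interpolation=2)
o=np.zeros((540,800,3),np.uint8);a=cv2.resize(f[110:200,295:375],(400,450),interpolation=2);o[:450,:400]=a;o[:300,400:]=b
cv2.imwrite('pics/crop1.png',o[:,:,::-1])
E
python3 m.py
```

```text
cover ((426.1307373046875, -283.5178527832031), (110.46503448486328, 154.51785278320312), 10.300413131713867)
[[ 357.97375 -217.38014]
 [ 385.60297 -369.40775]
 [ 494.28772 -349.65558]
 [ 466.6585  -197.62796]]
short ((401.89544677734375, 296.6528625488281), (62.16581726074219, 154.147216796875), 4.091551303863525)
handle ((404.12371826171875, -241.91357421875), (7.949003219604492, 28.09465789794922), 12.654975891113281)
[[ 397.16827 -229.07822]
 [ 403.32324 -256.4904 ]
 [ 411.07916 -254.74893]
 [ 404.9242  -227.33676]]
rearcover ((658.9894409179688, -12.83074951171875), (161.12107849121094, 114.01016235351562), 88.57807159423828)
[[600.0028  -91.95192]
 [713.9779  -94.78105]
 [717.9761   66.29042]
 [604.001    69.11955]]
z cover 0.005192135830140329 rear cover 0.0680466078659732 bench 3.9004300289293724e-05
```

View pics/crop1.png

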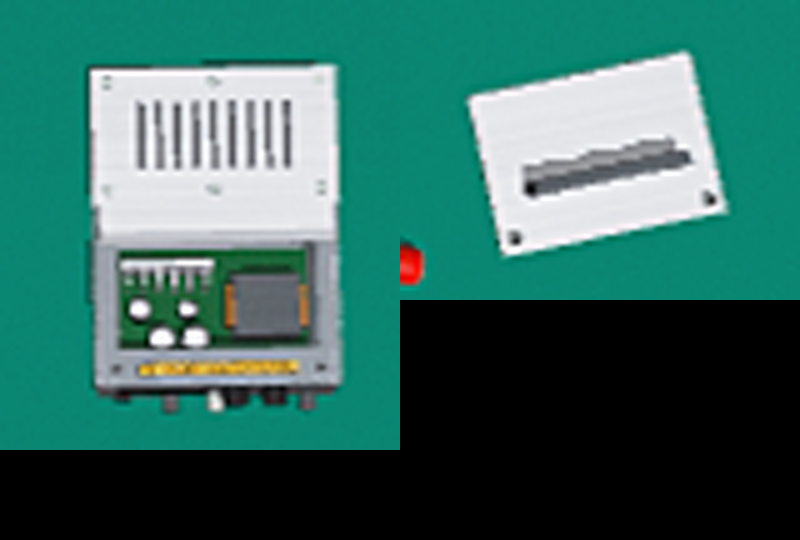

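The crop confirms the choice: a white plate 110 x 154 mm, handle up, with screw heads at its front corners (515,238) and (710,198) facing the robot. The chassis has the gasket and bay in front and the lip edge at about y=238 of the crop.

Request:
{"api": "move_arm", "payload": {"plan": [[0,0,0,-1,-1,0,50],[0,0,0,-1,-1,0,50],[0,0,0,-1,-1,0,50],[0,0,0,-1,-1,0,50],[0,0,0,-1,-1,0,50],[0,0,0,-1,-1,0,50],[0,0,0,-1,-1,0,50],[0,0,0,-1,-1,0,50],[0,0,0,-1,-1,0,50],[0,0,0,-1,-1,0,50]], "force": 30}}

```text
t: 1.15
tool_pos: [0.3438, 0.2575, 0.2295]
orientation: [-0.477, -3.105, 0.0]
force: [0.1, 0.5, 0.0]
opening: 0.0497
gripper_force: 0.0
```

Request:
{"api": "move_arm", "payload": {"plan": [[0,0,0,-0.9,-1,0,50],[0,0,0,-0.9,-1,0,50],[0,0,0,-0.9,-1,0,50],[0,0,0,-0.9,-1,0,50],[0,0,0,-0.9,-1,0,50],[0,0,0,-0.9,-1,0,50],[0,0,0,-0.9,-1,0,50],[0,0,0,-0.9,-1,0,50],[0,0,0,-0.9,-1,0,50],[0,0,0,-0.9,-1,0,50]]}}

```text
t: 2.15
tool_pos: [0.4833, -0.0485, 0.2294]
orientation: [-0.477, -3.105, -0.0]
force: [-0.7, 0.6, 1.2]
opening: 0.05
gripper_force: 0.0
```

Request:
{"api": "move_arm", "payload": {"plan": [[0,0,1,0,0,0,50],[0,0,1,0,0,0,50],[0,0,1,0,0,0,50],[0,0,1,0,0,0,50],[0,0,1,0,0,0,50],[0,0,1,0,0,0,50],[0,0,1,0,0,0,50],[0,0,1,0,0,0,50],[0,0,1,0,0,0,50],[0,0,1,0,0,0,50]]}}

```text
t: 3.15
tool_pos: [0.4829, -0.0471, 0.2293]
orientation: [-1.971, -2.446, 0.0]
force: [0.1, -0.8, -0.5]
opening: 0.0503
gripper_force: 0.0
```

```bash
cat >> h.py <<'E'
from scipy.spatial.transform import Rotation as Ro
def go(p,yaw,pitch=0,off=None):
    "needed shift (mm, tool axes) and turn (deg) from measured pose to TCP p with tool y at yaw (deg), tool down"
    s=read_state();T=Ro.from_rotvec(s['orientation']);M=T.as_matrix()
    y=np.array([np.cos(np.radians(yaw)),np.sin(np.radians(yaw)),0]);z=np.array([0,0,-1.]);x=np.cross(y,z)
    G=Ro.from_matrix(np.c_[x,y,z])*Ro.from_euler('x',pitch,degrees=True)
    print('t',s['t'],'pos',s['tool_pos'].round(4),'tool yaw y',np.degrees(np.arctan2(M[1,1],M[0,1])).round(2),'zt',M[:,2].round(4),'F',s['force'].round(2),'open',s['opening'],'grip',s['gripper_force'])
    print('shift mm',(M.T@(np.array(p)-s['tool_pos'])*1000).round(1),'turn deg',np.degrees((T.inv()*G).as_rotvec()).round(2),'shift in goal axes',(G.as_matrix().T@(np.array(p)-s['tool_pos'])*1000).round(1))
E
cat > m2.py <<'E'
from h import *
c=cam('top');f=c['frame'];W=cloud(c)
hsv=cv2.cvtColor(f,cv2.COLOR_RGB2HSV)
green=((hsv[...,0]>70)&(hsv[...,0]<95)&(hsv[...,1]>140)).astype(np.uint8)
g=f.astype(float).sum(2)
def sub(line,lo,hi,sgn):
    d=np.diff(line)*sgn;i=lo+np.argmax(d[lo:hi]);w=np.clip(d[i-2:i+3],0,None);return (w*np.arange(i-2,i+3)).sum()/w.sum()+.5
# profile prints at column 338 and row 190-ish
print('col338',[(v,f[v,338].tolist()) for v in range(176,196)])
print('lip col',[(v,f[v,338].tolist()) for v in range(150,164)])
print('row182',[(u,f[182,u].tolist()) for u in list(range(308,322))+list(range(356,370))])
E
python3 -c "
from h import *
go((.4114,-.2862,.10),10.3)"; python3 m2.py
```

```text
t 3.15 pos [ 0.4829 -0.0471  0.2293] tool yaw y 12.29 zt [-6.e-04  1.e-04 -1.e+00] F [ 0.06 -0.82 -0.48] open 0.05028224288956014 grip 0.0
shift mm [-218.4 -120.6  129.3] turn deg [-0.03 -0.01  1.99] shift in goal axes [-222.5 -113.1  129.3]
col338 [(176, [224, 218, 193]), (177, [224, 217, 191]), (178, [225, 219, 193]), (179, [224, 216, 191]), (180, [198, 191, 171]), (181, [197, 190, 171]), (182, [171, 166, 150]), (183, [151, 147, 135]), (184, [149, 147, 133]), (185, [135, 131, 120]), (186, [124, 123, 116]), (187, [123, 122, 115]), (188, [110, 111, 106]), (189, [145, 141, 131]), (190, [137, 133, 123]), (191, [178, 173, 152]), (192, [183, 178, 159]), (193, [184, 178, 159]), (194, [212, 204, 181]), (195, [211, 204, 182])]
lip col [(150, [42, 45, 27]), (151, [53, 56, 44]), (152, [80, 77, 63]), (153, [121, 117, 99]), (154, [154, 149, 128]), (155, [199, 195, 179]), (156, [141, 139, 129]), (157, [87, 86, 72]), (158, [106, 103, 86]), (159, [153, 146, 128]), (160, [158, 152, 133]), (161, [198, 192, 168]), (162, [181, 172, 151]), (163, [187, 181, 159])]
row182 [(308, [10, 76, 66]), (309, [10, 82, 70]), (310, [10, 83, 72]), (311, [10, 81, 70]), (312, [5, 83, 72]), (313, [23, 85, 75]), (314, [88, 99, 100]), (315, [101, 104, 110]), (316, [97, 102, 108]), (317, [92, 96, 102]), (318, [134, 141, 149]), (319, [158, 165, 173]), (320, [152, 160, 169]), (321, [150, 160, 171]), (356, [118, 115, 101]), (357, [118, 116, 102]), (358, [124, 120, 107]), (359, [126, 122, 108]), (360, [130, 127, 111]), (361, [135, 128, 112]), (362, [134, 129, 113]), (363, [138, 132, 118]), (364, [140, 135, 118]), (365, [142, 137, 121]), (366, [145, 141, 124]), (367, [148, 142, 124]), (368, [149, 145, 125]), (369, [150, 145, 129])]
```

```bash
cat > m3.py <<'E'
from h import *
def ld(n): return dict(np.load(f'{n}0.npz'))
c=ld('top');f=c['frame'];W=cloud(c);hsv=cv2.cvtColor(f,cv2.COLOR_RGB2HSV)
# handle: points standing above 25 mm inside cover region
B=W[185:235,385:455].reshape(-1,3);P=B[(B[:,2]>.028)&(B[:,2]<.05)]
print('handle cloud n',len(P),P.mean(0).round(4),cv2.minAreaRect((P[:,:2]*1000).astype(np.float32)))
C=B[(B[:,2]<.012)];print('plate z',np.median(C[:,2]))
# chassis: sub-pixel green/chassis edges per row, refine with saturation channel
S=hsv[...,1].astype(float)
def edge(prof,thr):
    i=np.where((prof[:-1]>=thr)&(prof[1:]<thr))[0]
    return [k+(prof[k]-thr)/(prof[k]-prof[k+1]) for k in i]
L=[];R=[]
for v in range(162,184):
    a=edge(S[v,300:330],130);b=edge(S[v,345:380][::-1],130)
    if a:L.append((300+a[0],v))
    if b:R.append((379-b[0],v))
for nm,E in(('L',L),('R',R)):
    Q=np.array([world(c,u,v,.06)[:2] for u,v in E]);k=np.polyfit(Q[:,0],Q[:,1],1)
    print(nm,len(E),'angle',np.degrees(np.arctan(k[0])).round(2),'y at x=.56',np.polyval(k,.56).round(4),'std',np.std(Q[:,1]-np.polyval(k,Q[:,0])).round(4))
for nm,rg in(('L rear',range(128,155)),):
    for side in 0,1:
        E=[]
        for v in rg:
            a=edge(S[v,300:330],100) if side==0 else edge(S[v,345:385][::-1],100)
            if a:E.append((300+a[0] if side==0 else 384-a[0],v))
        Q=np.array([world(c,u,v,.0675)[:2] for u,v in E]);k=np.polyfit(Q[:,0],Q[:,1],1);print('rear',side,np.degrees(np.arctan(k[0])).round(2),np.polyval(k,[.56,.65]).round(4),np.std(Q[:,1]-np.polyval(k,Q[:,0])).round(4))
# rows: print brightness along columns
for u in (320,338,352):
    print(u,[(v,int(f[v,u].sum())) for v in list(range(118,128))+list(range(150,164))+list(range(178,192))])
for u in (325,352):
  for v in(123,124,157,158,160,186,187,188,189): print(u,v,world(c,u,v,.0675)[:2].round(4),world(c,u,v,.060)[:2].round(4),W[v,u].round(4))
E
python3 m3.py
```

```text
handle cloud n 100 [ 0.4106 -0.2843  0.0377] ((410.8961181640625, -284.7001953125), (9.916876792907715, 105.68605041503906), 10.184922218322754)
plate z 0.0012848498217898495
L 22 angle 0.71 y at x=.56 0.0699 std 0.0006
R 22 angle 0.17 y at x=.56 -0.0928 std 0.0004
rear 0 -0.55 [0.0696 0.0687] 0.0005
rear 1 -1.33 [-0.0918 -0.0939] 0.0004
320 [(118, 259), (119, 256), (120, 256), (121, 254), (122, 231), (123, 232), (124, 759), (125, 705), (126, 694), (127, 687), (150, 686), (151, 689), (152, 676), (153, 688), (154, 688), (155, 702), (156, 654), (157, 591), (158, 565), (159, 499), (160, 154), (161, 178), (162, 662), (163, 606), (178, 100), (179, 172), (180, 520), (181, 492), (182, 476), (183, 493), (184, 488), (185, 498), (186, 503), (187, 244), (188, 29), (189, 141), (190, 164), (191, 275)]
338 [(118, 252), (119, 255), (120, 258), (121, 252), (122, 128), (123, 352), (124, 758), (125, 669), (126, 521), (127, 668), (150, 687), (151, 689), (152, 681), (153, 685), (154, 694), (155, 702), (156, 574), (157, 601), (158, 518), (159, 502), (160, 136), (161, 163), (162, 148), (163, 159), (178, 1
[... 1118 characters left out ...]
0.0387]
325 189 [0.4974 0.0325] [0.4984 0.0323] [0.5055 0.0309 0.0046]
352 123 [ 0.7147 -0.0624] [ 0.7168 -0.063 ] [ 0.7151 -0.0625  0.0662]
352 124 [ 0.7113 -0.0623] [ 0.7134 -0.0629] [ 0.7098 -0.0618  0.073 ]
352 157 [ 0.6008 -0.0587] [ 0.6023 -0.0593] [ 0.6004 -0.0585  0.0696]
352 158 [ 0.5975 -0.0585] [ 0.599  -0.0592] [ 0.6094 -0.0638  0.0071]
352 160 [ 0.5909 -0.0583] [ 0.5923 -0.059 ] [ 0.6005 -0.0627  0.0175]
352 186 [ 0.5051 -0.0555] [ 0.5061 -0.0562] [ 0.5058 -0.056   0.0622]
352 187 [ 0.5018 -0.0554] [ 0.5028 -0.0561] [ 0.5044 -0.0571  0.0482]
352 188 [ 0.4986 -0.0553] [ 0.4995 -0.056 ] [ 0.5043 -0.0591  0.0234]
352 189 [ 0.4953 -0.0552] [ 0.4962 -0.0558] [ 0.5035 -0.0607  0.003 ]
```

Request:
{"api": "move_arm", "payload": {"plan": [[0,0,0.33,0,0,0,50],[0,0,0,-1,-0.5,0.3,50],[0,0,0,-1,-0.5,0.3,50],[0,0,0,-1,-0.5,0.3,50],[0,0,0,-1,-0.5,0.3,50],[0,0,0,-1,-0.5,0.3,50],[0,0,0,-1,-0.5,0.3,50],[0,0,0,-1,-0.5,0.3,50],[0,0,0,-1,-0.5,0.3,50],[0,0,0,-0.9,-0.5,0.3,50]]}}

```text
t: 4.2
tool_pos: [0.4127, -0.2876, 0.1617]
orientation: [-2.005, -2.418, 0.0]
force: [0.1, -0.2, 1.0]
opening: 0.0497
gripper_force: 0.0
```

```bash
cat > m4.py <<'E'
from h import *
c=dict(np.load('top0.npz'));f=c['frame'];g=f.astype(float).sum(2)
def cross(p,thr):  # first fall through thr
    i=np.where((p[:-1]>=thr)&(p[1:]<thr))[0]
    return i[0]+(p[i[0]]-thr)/(p[i[0]]-p[i[0]+1]) if len(i) else None
def fit(E,z,axis,nm):
    Q=np.array([world(c,u,v,z)[:2] for u,v in E]);a,b=Q[:,1-axis],Q[:,axis]
    for _ in range(3):
        k=np.polyfit(a,b,1);r=b-np.polyval(k,a);m=abs(r)<max(2*r.std(),3e-4);a,b=a[m],b[m]
    s=np.degrees(np.arctan(k[0]))*(1 if axis==1 else -1)
    print(nm,'n',len(a),'yaw',s.round(2),'at',np.polyval(k,-.012 if axis==0 else np.array([.55,.65])).round(4),'std',r.std().round(5))
F=[];B=[];Lp=[]
for u in range(317,361):
    e=cross(g[184:190,u],330);F+= [(u,184+e)] if e else []
    e=cross(g[119:127,u][::-1],500);B+=[(u,126-e)] if e else []
    e=cross(g[152:163,u],330);Lp+=[(u,152+e)] if e else []
fit(F,.060,0,'front');fit(B,.0675,0,'rear');fit(Lp,.071,0,'lip')
L=[];R=[]
for v in range(126,154):
    e=cross(g[v,305:325][::-1],480);L+=[(324-e,v)] if e else []
    e=cross(g[v,350:375],480);R+=[(350+e,v)] if e else []
fit(L,.0675,1,'left');fit(R,.0675,1,'right')
L=[];R=[]
for v in range(163,186):
    e=cross(g[v,308:323][::-1],400);L+=[(322-e,v)] if e else []
    e=cross(g[v,355:375],350);R+=[(355+e,v)] if e else []
fit(L,.06,1,'left f');fit(R,.06,1,'right f')
for v in (140,175): print([int(x) for x in g[v,308:322]],[int(x) for x in g[v,355:370]])
go((.4108,-.2847,.023),10.2)
E
python3 m4.py
```

```text
front n 40 yaw -0.97 at 0.5053 std 0.00013
rear n 36 yaw -0.58 at 0.7151 std 0.00023
lip n 35 yaw -1.09 at 0.5933 std 0.00013
left n 28 yaw -9.52 at [0.0702 0.0534] std 0.01671
right n 28 yaw 12.74 at [-0.1003 -0.0777] std 0.01589
left f n 23 yaw -4.99 at [0.062  0.0533] std 0.00908
right f n 23 yaw 1.56 at [-0.0866 -0.0839] std 0.01029
[255, 258, 255, 258, 165, 466, 694, 704, 691, 688, 689, 689, 693, 722] [702, 695, 699, 694, 700, 704, 739, 565, 219, 243, 257, 252, 256, 256, 256]
[259, 263, 256, 255, 248, 262, 442, 508, 490, 505, 370, 207, 186, 199] [225, 210, 274, 396, 484, 499, 492, 459, 335, 244, 253, 261, 259, 254, 262]
t 4.2 pos [ 0.4127 -0.2876  0.1617] tool yaw y 10.67 zt [-2.e-04  1.e-04 -1.e+00] F [ 0.09 -0.22  0.97] open 0.04973468972565964 grip 0.0
shift mm [  3.2  -1.3 138.7] turn deg [-0.01 -0.    0.47] shift in goal axes [  3.2  -1.3 138.7]
```

Request:
{"api": "move_arm", "payload": {"plan": [[0,0,0.08,0.1,-0.05,0.6,50],[0,0,0,0,0,0.6,50],[0,0,0,0,0,0.6,50],[0,0,0,0,0,0.6,50],[0,0,0,0,0,0.6,50],[0,0,0,0,0,0.6,50],[0,0,0,0,0,0.6,50],[0,0,0,0,0,0.6,50],[0,0,0,0,0,0.5,50],[0,0,0,0,0,0.25,50]]}}

```text
t: 5.2
tool_pos: [0.411, -0.2834, 0.0216]
orientation: [-2.016, -2.407, -0.0]
force: [0.0, 0.1, 0.8]
opening: 0.0504
gripper_force: 0.0
```

Request:
{"api": "move_arm", "payload": {"plan": [[0,0,0,0,0,0,30],[0,0,0,0,0,0,18],[0,0,0,0,0,0,14],[0,0,0,0,0,0,11],[0,0,0,0,0,0,6],[0,0,0,0,0,0,0],[0,0,0,0,0,0,0],[0,0,0,0,0,0,0],[0,0,0,0,0,0,0],[0,0,0,0,0,0,0]], "force": 50}}

```text
t: 6.2
tool_pos: [0.4118, -0.2845, 0.0238]
orientation: [2.017, 2.408, -0.0]
force: [-0.4, 1.1, 5.4]
opening: 0.0098
gripper_force: 50.0
```

```bash
python3 -c "
from h import *
go((.4108,-.2847,.023),10.2)"
```

```text
t 6.2 pos [ 0.4118 -0.2845  0.0238] tool yaw y 10.08 zt [ 4.e-04 -4.e-04 -1.e+00] F [-0.44  1.07  5.37] open 0.009829807240599576 grip 50.00151515007019
shift mm [-0.  -1.   0.8] turn deg [ 0.02  0.03 -0.12] shift in goal axes [-0.  -1.   0.8]
```

Request:
{"api": "move_arm", "payload": {"plan": [[0,0,0,0,0,-0.1,0],[0,0,0,0,0,-0.3,0],[0,0,0,0,0,-0.6,0],[0,0,0,0,0,-0.6,0],[0,0,0,0,0,-0.6,0],[0,0,0,0,0,-0.6,0],[0,0,0,0,0,-0.6,0],[0,0,0,0,0,-0.6,0],[0,0,0,0,0,-0.6,0],[0,0,0,0,0,-0.4,0]]}}

```text
t: 7.2
tool_pos: [0.412, -0.2846, 0.1502]
orientation: [2.017, 2.407, -0.0]
force: [-0.5, -0.1, -1.0]
opening: 0.0092
gripper_force: 50.0
```

```bash
python3 -c "
from h import *
a=np.radians(-.9);s=np.array([.5623,-.0113,0]);X=np.array([np.cos(a),np.sin(a),0])
go(s+X*(-.015-.060)+[0,0,.145],-.9)"
```

```text
t 7.2 pos [ 0.412  -0.2846  0.1502] tool yaw y 10.08 zt [ 0.0011 -0.001  -1.    ] F [-0.54 -0.12 -1.02] open 0.009224043907323242 grip 49.99929070472717
shift mm [257.1 122.2   5. ] turn deg [ 0.06  0.06 10.98] shift in goal axes [275.6  71.    5.2]
```

Request:
{"api": "move_arm", "payload": {"plan": [[0,0,0.9,0,0,0,0],[0,0,0.93,0,0,0,0],[0,0,0,0.5,0.1,0,0],[0,0,0,0.8,0.2,0,0],[0,0,0,0.8,0.2,0,0],[0,0,0,0.8,0.2,0,0],[0,0,0,0.8,0.2,0,0],[0,0,0,0.8,0.2,0,0],[0,0,0,0.8,0.2,0,0],[0,0,0,0.8,0.2,0,0]]}}

```text
t: 8.2
tool_pos: [0.4514, -0.1306, 0.1484]
orientation: [-2.235, -2.207, -0.0]
force: [0.5, -0.7, -2.5]
opening: 0.0097
gripper_force: 50.0
```

Request:
{"api": "move_arm", "payload": {"plan": [[0,0,0,0.8,0.2,0,0],[0,0,0,0.8,0.2,0,0],[0,0,0,0.8,0.2,0,0],[0,0,0,0.8,0.2,0,0],[0,0,0,0.8,0.2,0,0],[0,0,0,0.7,0.2,0,0],[0,0,0,0.2,0.1,0,0],[0,0,0,0,0,0,0],[0,0,0,0,0,0,0],[0,0,0,0,0,0,0]]}}

```text
t: 9.2
tool_pos: [0.4857, -0.011, 0.1483]
orientation: [2.239, 2.204, -0.001]
force: [-0.4, -0.3, -2.4]
opening: 0.0097
gripper_force: 50.0
```

Run:
```python
from h import *
a=np.radians(-.9);s=np.array([.5623,-.0113,0]);X=np.array([np.cos(a),np.sin(a),0])
go(s+X*(-.015-.060)+[0,0,.145],-.9)
t=cam('top');d=cam('side');np.savez('t1.npz',**t);np.savez('s1.npz',**d)
o=np.zeros((600,800,3),np.uint8)
o[:600,:400]=cv2.resize(t['frame'][110:230,290:370],(400,600),interpolation=2);o[:400,400:]=cv2.resize(d['frame'][130:250,310:430],(400,400),interpolation=2)
cv2.imwrite('pics/c2.png',o[:,:,::-1])
```

```text
t 9.2 pos [ 0.4857 -0.011   0.1483] tool yaw y -0.91 zt [-2.e-04 -2.e-04 -1.e+00] F [-0.36 -0.28 -2.36] open 0.009696852712133762 grip 49.99917447566986
shift mm [0.9 1.6 3.3] turn deg [-0.01  0.01 -0.01] shift in goal axes [0.9 1.6 3.3]
```

View pics/c2.png

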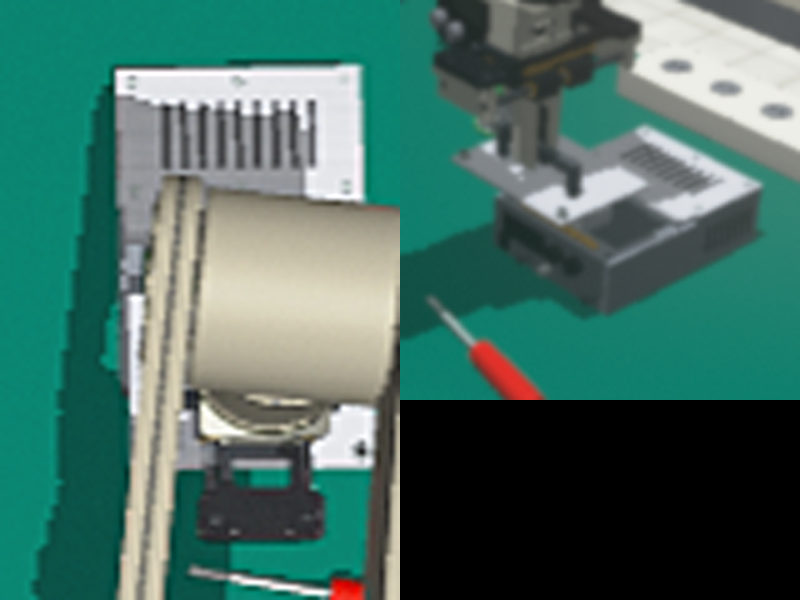

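The cover is held level. In the top view (full-frame pixels) its front edge is at row ~203, its left edge at column ~316 and its right front corner at about (364,203). The side view shows the rear edge hovering just in front of the lip.

```bash
cat > m5.py <<'E'
from h import *
c=dict(np.load('t1.npz'));f=c['frame'];g=f.astype(int).sum(2);W=cloud(c)
for v in (166,170,174,178,182,186,190): print('L',v,g[v,308:322])
for v in (192,195,198,201): print('R',v,g[v,356:372])
for u in (318,322,326,350,354,358,362): print('F',u,g[198:208,u])
c=dict(np.load('s1.npz'));f=c['frame'];W=cloud(c)
M=(W[...,2]>.115)&(W[...,2]<.135)&(W[...,0]>.42)&(W[...,0]<.58)&(abs(W[...,1])<.11)
P=W[M];print(len(P),np.percentile(P,[1,50,99],axis=0).round(4))
Q=P[abs(P[:,2]-np.median(P[:,2]))<.004];A=np.c_[Q[:,:2],np.ones(len(Q))];print('plane',np.linalg.lstsq(A,Q[:,2],rcond=None)[0].round(4))
E
python3 m5.py
```

```text
L 166 [168 165 167 166 147 196 458 403 279 298 189 521 613 580]
L 170 [167 165 165 160 154 255 287 439 695 741 585 309 505 590]
L 174 [168 165 154 237 271 255 256 451 698 742 589 515 588 579]
L 178 [166 163 152 231 262 280 290 349 695 617 305 492 594 593]
L 182 [166 156 235 271 260 286 289 346 686 633 420 521 577 598]
L 186 [164 165 164 167 160 149 256 355 674 674 571 562 586 520]
L 190 [169 163 173 164 168 168 142 229 696 632 532 580 599 399]
R 192 [449 558 699 721 716 722 729 752 660 348 178 197 176 336 538 588]
R 195 [670 717 704 699 700 699 704 729 636 327 176 195 163 455 578 587]
R 198 [705 702 701 708 726 590 395 702 595 238 181 203 155 490 595 588]
R 201 [706 708 707 718 663 585 491 642 505 157 197 197 188 510 601 589]
F 318 [593 591 586 591 582 585 587 593 596 598]
F 322 [551 547 554 595 590 592 591 596 591 594]
F 326 [422 407 452 462 473 448 125 146 147 160]
F 350 [298 219 215 189 188 197 193 189 168 157]
F 354 [743 712 702 715 733 588 227 253 258 254]
F 358 [701 700 696 707 724 525 224 250 259 252]
F 362 [395 281  84 491 624 544 230 252 261 264]
693 [[ 0.4425 -0.0942  0.1222]
 [ 0.481  -0.0384  0.126 ]
 [ 0.5535  0.0572  0.1338]]
plane [-0.0031  0.0002  0.1275]
```

Run:
```python
from h import *
c=dict(np.load('t1.npz'));z=.1275
s=[.4857,-.011]
L=np.array([world(c,u,v,z)[:2] for u,v in((315.12,174),(315.38,178),(315.4,182),(315.4,186),(315.54,190))])
R=np.array([world(c,u,v,z)[:2] for u,v in((364.58,192),(364.5,195),(364.32,198),(364.07,201))])
F=np.array([world(c,u,v,z)[:2] for u,v in((354,203.3),(358,203.15))])
print(L.round(4));print(R.round(4));print(F.round(4))
a=np.radians(-.9);X=np.array([np.cos(a),np.sin(a)]);Y=np.array([-X[1],X[0]])
for n,E in(('L',L),('R',R),('F',F)):print(n,((E-s)@X).round(4),((E-s)@Y).round(4))
```

```text
[[0.5377 0.0637]
 [0.5251 0.0632]
 [0.5125 0.0634]
 [0.4999 0.0637]
 [0.4873 0.0636]]
[[ 0.4773 -0.0889]
 [ 0.4679 -0.0883]
 [ 0.4585 -0.0874]
 [ 0.4492 -0.0863]]
[[ 0.4428 -0.0548]
 [ 0.4429 -0.0673]]
L [0.0509 0.0382 0.0256 0.013  0.0004] [0.0755 0.0748 0.0748 0.0749 0.0746]
R [-0.0072 -0.0166 -0.026  -0.0353] [-0.078  -0.0776 -0.0768 -0.0759]
F [-0.0422 -0.0419] [-0.0445 -0.0569]
```

Request:
{"api": "move_arm", "payload": {"plan": [[0,0,0,0.07,0.2,0.3,0],[0,0,0,0,0.2,0.4,0],[0,0,0,0,0.2,0.4,0],[0,0,0,0,0.2,0.4,0],[0,0,0,0,0.2,0.3,0],[0,0,0,0,0.2,0.13,0],[0.33,0,0,0,0,0,0],[0.34,0,0,0,0,0,0],[0,0,0,0,0,0,0],[0,0,0,0,0,0,0]]}}

```text
t: 10.3
tool_pos: [0.5163, -0.0091, 0.1]
orientation: [-2.203, -2.169, 0.075]
force: [0.2, 0.9, -1.7]
opening: 0.0096
gripper_force: 50.0
```

```bash
cat > look.py <<'E'
import sys
from h import *
n=sys.argv[1]
s=read_state();M=Ro.from_rotvec(s['orientation']).as_matrix();p=s['tool_pos']
rb=p+M@np.array([0,.070,.0238]);fb=p+M@np.array([0,-.040,.0238])
print('t',round(s['t'],2),'tcp',p.round(4),'yaw',np.degrees(np.arctan2(M[1,1],M[0,1])).round(2),'tilt',np.degrees(np.arcsin(-M[2,1])).round(2),'roll',np.degrees(np.arcsin(M[2,0])).round(2))
print('rear bottom',rb.round(4),'front bottom',fb.round(4),'F',s['force'].round(2),'Tq',s['wrist_torque'].round(2),'open',s['opening'].round(5))
if len(sys.argv)>2:
    t=cam('top');d=cam('side');np.savez(f't{n}.npz',**t);np.savez(f's{n}.npz',**d)
    o=np.zeros((600,800,3),np.uint8)
    o[:600,:400]=cv2.resize(t['frame'][140:215,300:350+0],(400,600),interpolation=2) if 0 else cv2.resize(t['frame'][120:210,305:365],(400,600),interpolation=2)
    o[:400,400:]=cv2.resize(d['frame'][160:230,335:405],(400,400),interpolation=2)
    cv2.imwrite(f'pics/c{n}.png',o[:,:,::-1])
E
python3 look.py 3
```

```text
t 10.3 tcp [ 0.5163 -0.0091  0.1   ] yaw -0.9 tilt 3.98 roll 0.0Traceback (most recent call last):
  File "look.py", line 7, in <module>
    print('rear bottom',rb.round(4),'front bottom',fb.round(4),'F',s['force'].round(2),'Tq',s['wrist_torque'].round(2),'open',s['opening'].round(5))
                                                                                                                              ^^^^^^^^^^^^^^^^^^
AttributeError: 'float' object has no attribute 'round'
```

Request:
{"api": "move_arm", "payload": {"plan": [[0,0,0,0,0.005,0.08,0],[0,0,0,0,0.005,0.08,0],[0,0,0,0,0.005,0.08,0],[0,0,0,0,0.005,0.08,0],[0,0,0,0,0.005,0.06,0],[0,0,0,0,0.003,0.03,0],[0,0,0,0,0,0,0],[0,0,0,0,0,0,0],[0,0,0,0,0,0,0],[0,0,0,0,0,0,0]]}}

```text
t: 11.3
tool_pos: [0.516, -0.0091, 0.09]
orientation: [-2.203, -2.168, 0.076]
force: [0.0, -0.5, -1.5]
opening: 0.0095
gripper_force: 50.0
```

```bash
sed -i "s/s\['opening'\].round(5)/round(s['opening'],5)/" look.py; python3 look.py 3 pic
```

```text
t 11.3 tcp [ 0.516  -0.0091  0.09  ] yaw -0.9 tilt 4.01 roll -0.0
rear bottom [ 0.5842 -0.0102  0.0613] front bottom [ 0.4744 -0.0085  0.069 ] F [ 0.03 -0.48 -1.51] Tq [-0.04  0.04 -0.02] open 0.00949
```

View pics/c3.png

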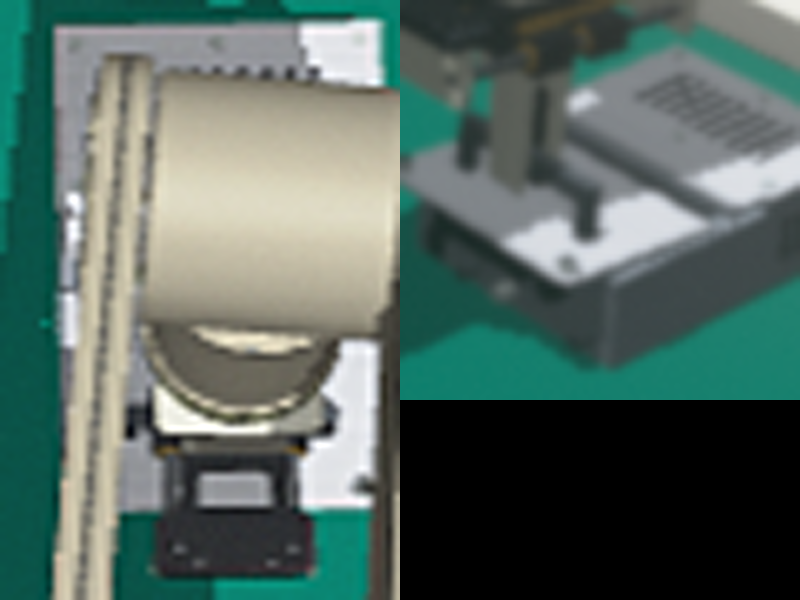

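The tilted cover's rear edge is about 13 mm in front of the lip and at mouth height. In the side view its right edge runs just inside the chassis's right side, and nothing touches.

Request:
{"api": "move_arm", "payload": {"plan": [[0,0,0,0,0.13,-0.009,0],[0,0,0,0,0.13,-0.009,0],[0,0,0,0,0.13,-0.009,0],[0,0,0,0,0.13,-0.009,0],[0,0,0,0,0.13,-0.009,0],[0,0,0,0,0.13,-0.009,0],[0,0,0,0,0.1,-0.007,0],[0,0,0,0,0.07,-0.005,0],[0,0,0,0,0,0,0],[0,0,0,0,0,0,0]]}}

```text
t: 12.4
tool_pos: [0.5396, -0.0095, 0.0898]
orientation: [-2.203, -2.168, 0.076]
force: [0.0, 0.1, -2.0]
opening: 0.0097
gripper_force: 50.0
```

```bash
python3 look.py 4 pic
python3 - <<'E'
from h import *
c=dict(np.load('t4.npz'));g=c['frame'].astype(int).sum(2)
for v in (166,170,174,176,180,183): print('L',v,g[v,310:324],'R',v,g[v,354:370])
for u in (320,324,326,350,352,354,356,358): print('F',u,g[180:196,u])
E
```

```text
t 12.4 tcp [ 0.5396 -0.0095  0.0898] yaw -0.9 tilt 4.03 roll -0.0
rear bottom [ 0.6078 -0.0106  0.0612] front bottom [ 0.4981 -0.0088  0.0689] F [ 0.02  0.12 -2.  ] Tq [-0.05  0.03  0.01] open 0.00968
L 166 [165 165 153 204 300 302 488 561 571 379 356 521 564 501] R 166 [297 635 705 682 672 679 714 502 155 190 137 471 573 571 438 307]
L 170 [168 164 159 171 294 421 538 565 492 299 453 568 569 446] R 170 [711 687 682 682 681 696 676 411 161 196 164 484 574 571 422 388]
L 174 [164 161 161 175 195 479 570 568 428 312 488 561 582 383] R 174 [261 344 633 690 684 698 675 413 164 182 217 497 572 570 377 363]
L 176 [161 169 155 168 245 498 573 567 379 353 523 560 593 398] R 176 [ 31 529 703 699 695 714 614 317 168 185 275 501 575 564 372 450]
L 180 [168 166 152 165 338 524 564 574 343 428 565 563 484 439] R 180 [689 689 682 686 688 712 613 317 173 168 314 514 566 570 339 430]
L 183 [168 161 151 151 507 581 563 497 306 456 567 575 421 384] R 183 [685 686 696 702 716 751 578 239 178 165 473 569 562 569 374 452]
F 320 [565 568 562 567 562 559 562 559 561 562 563 573 571 578 587 586]
F 324 [466 448 443 448 455 446 448 461 458 306 138 155 164 164 162 160]
F 326 [477 456 440 443 452 441 446 462 456 271 147 161 163 170 167 168]
F 350 [393 688 663 655 651 651 652 678 527  57 126 131 133 142 108 134]
F 352 [713 692 685 688 681 683 677 706 736 281 177 256 258 262 249 253]
F 354 [689 683 677 685 683 683 675 701 728 159 175 191 264 259 259 258]
F 356 [682 683 683 696 698 704 693 711 731 257 290 294 203 264 258 258]
F 358 [688 691 695 716 452 312 378 591 756 212 243 242 260 266 259 256]
```

View pics/c4.png

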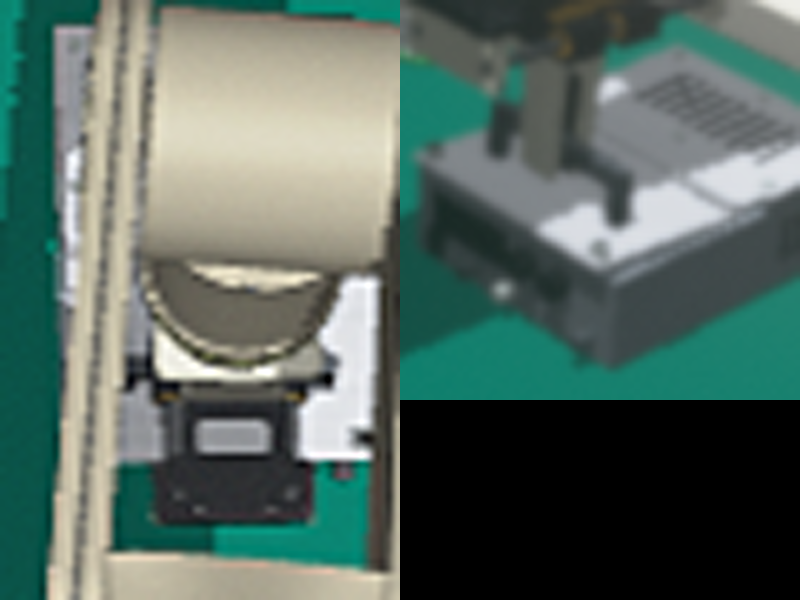

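The rear edge is now about 9 mm under the lip with no force. The side view shows the lip flat and the front still overhanging and raised.

Run:
```python
from h import *
c=dict(np.load('t4.npz'));p=np.array([.5396,-.0095])
a=np.radians(-.9);X=np.array([np.cos(a),np.sin(a)]);Y=np.array([-X[1],X[0]])
for u,v in((352,188.56),(354,188.44),(324,189.0),(326,188.9)):
    w=world(c,u,v,.0715)[:2];print('front',w.round(4),((w-p)@X).round(4))
# chassis front edge line cam: x=.5053 at y=-.012 yaw -.97
# right cover edge (rows) vs z along plate
for v,u in((166,361.1),(170,360.75),(174,360.74),(176,360.45),(180,360.45),(183,360.3)):
    w=world(c,u,v,.071)[:2];print('R',w.round(4),((w-p)@Y).round(4))
# side view: fit right edge lines
d=dict(np.load('s4.npz'));W=cloud(d);g=d['frame'].astype(int).sum(2)
# expected pixels of home corners & current corners
for q in ([.4981,-.0848,.072],[.6078,-.0865,.064],[.505,-.0915,.06],[.61,-.093,.06]): print('proj',q,proj(d,q).round(1))
for u in (378,384,388,392): print(u,[(v,int(g[v,u])) for v in range(190,222)])
```

```text
front [ 0.4962 -0.0549] -0.0427
front [ 0.4964 -0.0614] -0.0423
front [0.497  0.0358] -0.0433
front [0.4971 0.0293] -0.0431
R [ 0.5696 -0.087 ] -0.077
R [ 0.5565 -0.0854] -0.0756
R [ 0.5433 -0.0849] -0.0753
R [ 0.5368 -0.0837] -0.0743
R [ 0.5236 -0.0833] -0.074
R [ 0.5138 -0.0825] -0.0734
proj [0.4981, -0.0848, 0.072] [368.7 204.9]
proj [0.6078, -0.0865, 0.064] [393.6 195.3]
proj [0.505, -0.0915, 0.06] [371.7 208.3]
proj [0.61, -0.093, 0.06] [395.5 197. ]
378 [(190, 408), (191, 420), (192, 500), (193, 633), (194, 664), (195, 664), (196, 664), (197, 664), (198, 665), (199, 666), (200, 669), (201, 665), (202, 629), (203, 488), (204, 344), (205, 335), (206, 368), (207, 283), (208, 218), (209, 207), (210, 208), (211, 204), (212, 205), (213, 207), (214, 205), (215, 207), (216, 207), (217, 205), (218, 205), (219, 203), (220, 207), (221, 226)]
384 [(190, 458), (191, 498), (192, 548), (193, 639), (194, 665), (195, 666), (196, 665), (197, 665), (198, 663), (199, 652), (200, 587), (201, 428), (202, 339), (203, 335), (204, 267), (205, 221), (206, 211), (207, 211), (208, 211), (209, 210), (210, 
[... 215 characters left out ...]
(196, 654), (197, 661), (198, 630), (199, 507), (200, 373), (201, 353), (202, 304), (203, 236), (204, 213), (205, 210), (206, 209), (207, 212), (208, 213), (209, 212), (210, 210), (211, 207), (212, 209), (213, 208), (214, 207), (215, 208), (216, 224), (217, 254), (218, 264), (219, 264), (220, 268), (221, 264)]
392 [(190, 671), (191, 671), (192, 672), (193, 668), (194, 637), (195, 552), (196, 500), (197, 517), (198, 432), (199, 402), (200, 330), (201, 242), (202, 214), (203, 214), (204, 214), (205, 212), (206, 213), (207, 212), (208, 213), (209, 210), (210, 210), (211, 209), (212, 211), (213, 209), (214, 226), (215, 254), (216, 268), (217, 272), (218, 269), (219, 269), (220, 269), (221, 268)]
```

Request:
{"api": "move_arm", "payload": {"plan": [[0,0,0,0,0.08,-0.006,0],[0,0,0,0,0.08,-0.006,0],[0,0,0,0,0.08,-0.006,0],[0,0,0,0,0.08,-0.006,0],[0,0,0,0,0.06,-0.004,0],[0,0,0,0,0.035,-0.002,0],[0,0,0,0,0,0,0],[0,0,0,0,0,0,0],[0,0,0,0,0,0,0],[0,0,0,0,0,0,0]]}}

```text
t: 13.5
tool_pos: [0.55, -0.0096, 0.0898]
orientation: [-2.203, -2.168, 0.076]
force: [-0.1, -0.6, -1.3]
opening: 0.0093
gripper_force: 50.0
```

```bash
python3 look.py 5 pic
cat > m6.py <<'E'
import sys
from h import *
n,rx,rz,tl=sys.argv[1],*map(float,sys.argv[2:5])
c=dict(np.load(f't{n}.npz'));g=c['frame'].astype(float).sum(2)
def cr(p,thr):
    i=np.where((p[:-1]>=thr)&(p[1:]<thr))[0];return i[0]+(p[i[0]]-thr)/(p[i[0]]-p[i[0]+1]) if len(i) else np.nan
for u in (323,325,327,351,352,353,354,355):
    p=g[179:192,u];hi=np.median(p[:5]);e=179+cr(p[4:],.62*hi)+4
    w=world(c,u,e,rz+.003+.110*np.tan(np.radians(tl)));ch=.5053+(w[1]+.012)*np.tan(np.radians(.93))
    print('F',u,round(e,2),w[:2].round(4),'behind chassis front mm',((w[0]-ch)*1000).round(2),p.astype(int))
d=dict(np.load(f's{n}.npz'));g=d['frame'].astype(float).sum(2)
for u in range(376,395,3):
    p=g[192:216,u];a=192+cr(p,500);b=192+cr(p[int(a-192)+2:],275)+int(a-192)+2
    o=-d['R'].T@d['t'];r=d['R'].T@np.array([(u-d['cx'])/d['fx'],(a-d['cy'])/d['fy'],1])
    # plane z = rz+.003+(rx-x)tan
    t=np.tan(np.radians(tl));k=(rz+.003+(rx-o[0])*t-o[2])/(r[2]+r[0]*t);w=o+k*r;q=world(d,u,b,.06)
    yw=lambda w:w[1]+np.tan(np.radians(.9))*(w[0]-.56)
    print('R',u,round(a,2),round(b,2),w.round(4),'cover side y@.56',round(yw(w),4),'chassis side y@.56',round(yw(q),4),'gap',round((yw(w)-yw(q))*1000,1))
E
python3 m6.py 4 .6078 .0612 4
```

```text
t 13.5 tcp [ 0.55   -0.0096  0.0898] yaw -0.9 tilt 4.03 roll 0.0
rear bottom [ 0.6182 -0.0107  0.0612] front bottom [ 0.5085 -0.009   0.0689] F [-0.07 -0.59 -1.32] Tq [-0.06  0.06 -0.04] open 0.00927
F 323 189.23 [0.4962 0.0391] behind chassis front mm -9.88 [455 439 396 404 384 425 402 394 427 446 287 128 136]
F 325 189.17 [0.4963 0.0326] behind chassis front mm -9.74 [465 466 454 442 447 454 444 452 472 456 310 143 163]
F 327 188.79 [0.4974 0.0261] behind chassis front mm -8.55 [308 389 480 457 462 457 446 447 468 467 235 127 165]
F 351 188.52 [ 0.4964 -0.0516] behind chassis front mm -8.28 [493 682 721 703 708 704 701 696 722 698 191 120 171]
F 352 188.67 [ 0.4958 -0.0549] behind chassis front mm -8.82 [715 713 692 685 688 681 683 677 706 736 281 177 256]
F 353 188.64 [ 0.4958 -0.0581] behind chassis front mm -8.72 [737 693 685 681 685 679 681 676 700 728 253 238 268]
F 354 188.53 [ 0.4961 -0.0614] behind chassis front mm -8.41 [719 689 683 677 685 683 683 675 701 728 159 175 191]
F 355 188.55 [ 0.496  -0.0646] behind chassis front mm -8.49 [701 689 684 678 686 685 685 677 700 728 179 198 226]
R 376 203.74 208.12 [ 0.5218 -0.0925  0.0702] cover side y@.56 -0.0931 chassis side y@.56 -0.0998 gap 6.7
R 379 202.46 206.69 [ 0.5352 -0.0923  0.0693] cover side y@.56 -0.0926 chassis side y@.56 -0.0998 gap 7.2
R 382 201.42 204.95 [ 0.5477 -0.0931  0.0684] cover side y@.56 -0.0932 chassis side y@.56 -0.0986 gap 5.4
R 385 200.21 203.52 [ 0.5611 -0.0931  0.0675] cover side y@.56 -0.0931 chassis side y@.56 -0.0986 gap 5.6
R 388 199.05 202.43 [ 0.5744 -0.0934  0.0665] cover side y@.56 -0.0932 chassis side y@.56 -0.1 gap 6.9
R 391 197.94 200.84 [ 0.5876 -0.0939  0.0656] cover side y@.56 -0.0935 chassis side y@.56 -0.0994 gap 5.9
R 394 195.55 199.65 [ 0.6072 -0.0887  0.0642] cover side y@.56 -0.0879 chassis side y@.56 -0.1004 gap 12.5
```

View pics/c5.png

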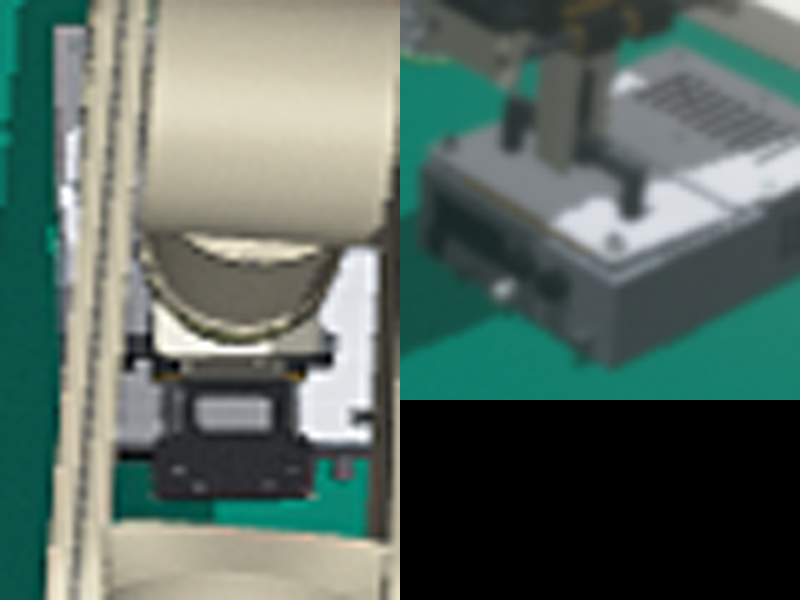

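```bash
python3 m6.py 5 .6182 .0612 4
python3 - <<'E'
from h import *
c=dict(np.load('t5.npz'));g=c['frame'].astype(int).sum(2)
c0=dict(np.load('top0.npz'));g0=c0['frame'].astype(int).sum(2)
for v in range(130,186,3): print(v,g[v,310:321],g0[v,310:321])
d=dict(np.load('s5.npz'));g=d['frame'].astype(int).sum(2);d0=dict(np.load('side0.npz'));g0=d0['frame'].astype(int).sum(2)
for u in (380,386): print(u,g[196:212,u],g0[196:212,u])
for v in range(196,212,2): print(v,g[v,368:392])
E
```

```text
F 323 186.3 [0.5058 0.0388] behind chassis front mm -0.31 [396 421 407 391 408 460 446 302 137  16 161 155 156]
F 325 186.31 [0.5056 0.0324] behind chassis front mm -0.37 [442 449 453 437 452 466 452 326 170  35 174 166 166]
F 327 186.24 [0.5057 0.0259] behind chassis front mm -0.2 [455 462 458 445 458 473 473 321 164  33 157 153 185]
F 351 185.47 [ 0.5063 -0.052 ] behind chassis front mm 1.68 [698 711 700 701 701 731 626 219 124 166 170 166 165]
F 352 185.79 [ 0.5052 -0.0552] behind chassis front mm 0.62 [681 690 681 685 678 705 739 336 175 182 219 219 248]
F 353 185.89 [ 0.5048 -0.0584] behind chassis front mm 0.27 [676 689 679 679 676 691 723 382 195 205 258 255 271]
F 354 185.93 [ 0.5046 -0.0616] behind chassis front mm 0.1 [680 689 676 682 682 691 718 401 188 195 201 185 189]
F 355 186.07 [ 0.5041 -0.0649] behind chassis front mm -0.38 [680 691 678 685 678 691 720 440 177 190 231 218 226]
R 376 203.41 208.11 [ 0.5223 -0.0919  0.0709] cover side y@.56 -0.0925 chassis side y@.56 -0.0998 gap 7.3
R 379 202.4 206.73 [ 0.5345 -0.0928  0.07  ] cover side y@.56 -0.0932 chassis side y@.5
[... 2761 characters left out ...]
 630 531 425 379 430 531 628 661 667 666 665 666 664 661
 654 635 613 570 508 474]
200 [663 664 650 609 574 609 645 655 663 667 670 670 667 656 636 617 571 494
 431 381 356 339 352 336]
202 [610 618 560 451 396 442 543 638 652 632 611 567 486 404 351 335 326 327
 350 329 304 258 232 219]
204 [358 429 489 497 488 479 502 469 401 353 342 340 336 328 333 297 266 242
 227 214 212 209 211 211]
206 [351 332 325 315 308 310 317 342 370 390 376 350 295 246 218 212 211 211
 209 208 210 208 212 211]
208 [259 288 323 354 384 387 379 334 283 238 215 208 206 207 206 207 207 210
 208 210 206 209 208 209]
210 [246 244 246 255 256 232 208 203 205 204 204 205 207 206 204 207 207 209
 208 207 210 210 207 210]
```

Run:
```python
from h import *
c=dict(np.load('top0.npz'));g=c['frame'].astype(float).sum(2)
T=np.tan(np.radians(.9))
def cov(p,lo,hi): return np.clip((p-lo)/(hi-lo),0,1).sum()
A=[]
for v in list(range(128,147))+list(range(162,186)):
    z=.0675 if v<150 else .06
    pl=g[v,309:318].copy();pr=g[v,358:368].copy()
    # area coverage from plateau: left bg min(dark) -> plateau of last 3
    hl=np.median(pl[6:8]);hr=np.median(pr[:3])
    bl=np.median(pl[:3]);br=np.median(pr[-3:])
    ul=317.5-cov(pl,bl,hl);ur=357.5+cov(pr,br,hr)
    a=world(c,ul,v,z);b=world(c,ur,v,z);m=(a+b)/2
    A.append((v,a[1],b[1],m[1]+T*(m[0]-.56),a[1]-b[1]))
A=np.array(A)
for k in(A[:,0]<150,A[:,0]>150): print('centre@.56',np.median(A[k,3]).round(5),'width',np.median(A[k,4]).round(4),A[k,3].std().round(5))
c1=dict(np.load('t1.npz'));p=np.array([.4857,-.011])
for v in(174,178,182,186,190):
    w=world(c1,315.35,v,.1275);print('cover left rel tcp',w[1]-p[1]+T*(w[0]-p[0]))
# side0: lip right edge vs chassis: profiles
d=dict(np.load('side0.npz'));g=d['frame'].astype(int).sum(2)
for q in([.60,-.0885,.0675],[.62,-.0885,.0675],[.61,-.0925,.06],[.70,-.094,.06],[.505,-.0915,.06]): print(q,proj(d,q).round(1))
for u in (372,378,384,390,396,400,404,408): print(u,g[182:214,u])
```

```text
centre@.56 -0.01134 width 0.1613 0.00038
centre@.56 -0.01207 width 0.1596 0.00046
cover left rel tcp 0.07476308624384088
cover left rel tcp 0.07486942899455604
cover left rel tcp 0.07497557280382354
cover left rel tcp 0.07508151822937834
cover left rel tcp 0.07518726582687255
[0.6, -0.0885, 0.0675] [392.5 195.4]
[0.62, -0.0885, 0.0675] [396.8 193.3]
[0.61, -0.0925, 0.06] [395.4 196.9]
[0.7, -0.094, 0.06] [414.4 187.9]
[0.505, -0.0915, 0.06] [371.7 208.3]
372 [643 605 500 365 292 262 218 206 253 366 427 344 293 291 293 288 284 279
 279 282 309 365 414 404 357 384 395 330 253 223 223 227]
378 [654 651 645 644 620 536 403 299 260 226 202 198 198 195 198 217 251 276
 284 287 316 378 425 429 386 277 213 204 204 204 201 203]
384 [624 613 599 640 654 651 650 633 569 460 336 270 240 210 200 199 205 242
 326 402 418 371 271 218 209 208 206 207 204 205 206 205]
390 [517 487 596 648 656 656 656 655 656 655 646 603 505 367 293 319 396 422
 382 301 230 211 209 208 207 209 207 207 207 207 207 207]
396 [509 469 523 476 499 600 623 650 661 660 656 651 610 478 372 386 343 251
 214 212 214 212 211 211 208 209 208 207 210 208 224 252]
400 [553 512 482 532 483 532 637 657 654 626 586 578 442 280 223 216 213 210
 209 209 208 206 202 205 209 208 209 208 222 252 267 270]
404 [589 559 485 526 630 658 661 664 661 615 468 295 224 213 208 196 183 181
 183 185 182 178 195 205 207 207 227 256 269 271 272 272]
408 [657 654 646 654 654 657 654 613 470 298 224 213 205 193 186 183 183 183
 182 183 194 204 211 213 230 257 273 275 271 272 270 271]
```

Run:
```python
from h import *
T=np.tan(np.radians(.9))
def cr(p,thr,s=0):
    i=np.where((p[s:-1]>=thr)&(p[s+1:]<thr))[0][0]+s;return i+(p[i]-thr)/(p[i]-p[i+1])
for n in('side0','s4','s5'):
  d=dict(np.load(n+'.npz'));g=d['frame'].astype(float).sum(2)
  for u in (394,395,396,397,398,399):
    p=g[186:212,u];a=cr(p,500,4);b=cr(p,280,int(a)+1)
    A=world(d,u,186+a,.0675);B=world(d,u,186+b,.06)
    print(n,u,round(186+a,2),round(186+b,2),A.round(4),'gap',(1000*(A[1]-B[1]+T*(A[0]-B[0]))).round(1))
```

```text
side0 394 195.34 199.52 [ 0.6041 -0.0913  0.0675] gap 9.4
side0 395 195.31 199.19 [ 0.6066 -0.0931  0.0675] gap 8.1
side0 396 194.83 198.68 [ 0.6112 -0.0932  0.0675] gap 8.0
side0 397 194.37 198.19 [ 0.6158 -0.0933  0.0675] gap 7.9
side0 398 194.0 197.55 [ 0.6199 -0.0938  0.0675] gap 6.8
side0 399 193.81 195.58 [ 0.6232 -0.095   0.0675] gap -0.6
s4 394 195.55 199.6 [ 0.6031 -0.0921  0.0675] gap 8.8
s4 395 195.43 199.29 [ 0.6061 -0.0937  0.0675] gap 8.0
s4 396 194.95 198.76 [ 0.6107 -0.0937  0.0675] gap 7.8
s4 397 194.46 198.29 [ 0.6153 -0.0937  0.0675] gap 7.9
s4 398 194.11 197.64 [ 0.6194 -0.0943  0.0675] gap 6.7
s4 399 193.92 195.68 [ 0.6227 -0.0955  0.0675] gap -0.6
s5 394 195.52 199.6 [ 0.6033 -0.092   0.0675] gap 8.9
s5 395 195.53 199.26 [ 0.6057 -0.094   0.0675] gap 7.5
s5 396 195.14 198.78 [ 0.6098 -0.0945  0.0675] gap 7.1
s5 397 194.48 198.28 [ 0.6152 -0.0938  0.0675] gap 7.8
s5 398 194.09 197.64 [ 0.6195 -0.0942  0.0675] gap 6.8
s5 399 193.94 195.65 [ 0.6226 -0.0956  0.0675] gap -0.8
```

Request:
{"api": "move_arm", "payload": {"plan": [[0,0,0,-0.02,0,0,0],[0,0,0,-0.02,0,0,0],[0,0,0,0,0,0,0],[0,0,0,0,0,0,0],[0,0,0,0,0,0,0],[0,0,0,0,0,0,0],[0,0,0,0,0,0,0],[0,0,0,0,0,0,0],[0,0,0,0,0,0,0],[0,0,0,0,0,0,0]]}}

```text
t: 14.6
tool_pos: [0.5501, -0.0107, 0.0899]
orientation: [-2.203, -2.168, 0.076]
force: [0.2, 0.2, -1.8]
opening: 0.0095
gripper_force: 50.0
```

```bash
python3 look.py 6
```

```text
t 14.6 tcp [ 0.5501 -0.0107  0.0899] yaw -0.91 tilt 4.02 roll 0.0
rear bottom [ 0.6182 -0.0117  0.0612] front bottom [ 0.5085 -0.01    0.0689] F [ 0.17  0.15 -1.79] Tq [-0.03  0.08  0.04] open 0.00953
```

Request:
{"api": "move_arm", "payload": {"plan": [[-0.08,0,0,0.01,-0.005,0.026,0],[-0.08,0,0,0.01,-0.005,0.026,0],[-0.08,0,0,0,-0.005,0.026,0],[-0.08,0,0,0,-0.005,0.026,0],[-0.08,0,0,0,-0.005,0.026,0],[-0.08,0,0,0,-0.005,0.026,0],[-0.07,0,0,0,-0.006,0.024,0],[-0.06,0,0,0,-0.006,0.02,0],[-0.06,0,0,0,-0.006,0.02,0],[0,0,0,0,0,0,0]]}}

```text
t: 15.6
tool_pos: [0.5488, -0.0101, 0.0846]
orientation: [2.238, 2.204, 0.001]
force: [-0.9, -0.1, 2.6]
opening: 0.0096
gripper_force: 50.0
```

```bash
sed -i 's/\[120:210,305:365\],(400,600)/[150:210,310:370],(400,400)/;s/o\[:600,:400\]/o[:400,:400]/2;s/\[160:230,335:405\]/[165:225,340:400]/' look.py; sed -i "s/    o\[:600,:400\]=.*/    o[:400,:400]=cv2.resize(t['frame'][150:210,310:370],(400,400),interpolation=2)/" look.py; python3 look.py 7 pic; python3 m6.py 7 .6186 .0603 0.2
```

```text
t 15.6 tcp [ 0.5488 -0.0101  0.0846] yaw -0.9 tilt -0.04 roll -0.0
rear bottom [ 0.6188 -0.0112  0.0609] front bottom [ 0.5088 -0.0095  0.0608] F [-0.86 -0.06  2.56] Tq [ 0.01  0.54 -0.06] open 0.00957
F 323 187.66 [0.5025 0.0388] behind chassis front mm -3.66 [474 461 443 471 463 441 506 449 400 228 287 275 251]
F 325 186.41 [0.5064 0.0322] behind chassis front mm 0.38 [456 459 472 455 459 477 472 374 158  20 178 169 164]
F 327 186.44 [0.5062 0.0256] behind chassis front mm 0.24 [330 483 475 459 459 477 480 379 164  16 177 157 161]
F 351 186.19 [ 0.5051 -0.0526] behind chassis front mm 0.42 [690 734 718 715 710 721 738 540  41  80 101 166 187]
F 352 186.12 [ 0.5052 -0.0558] behind chassis front mm 0.63 [717 704 702 695 691 707 724 477 139 144 171 218 262]
F 353 186.01 [ 0.5055 -0.0591] behind chassis front mm 0.97 [701 698 699 692 691 705 722 436 182 217 259 255 269]
F 354 185.99 [ 0.5055 -0.0624] behind chassis front mm 1.02 [694 696 698 694 691 703 722 427 177 197 198 187 189]
F 355 186.03 [ 0.5053 -0.0656] behind chassis front mm 0.87 [694 695 699 696 693 709 724 438 176 193 225 223 219]
R 376 205.52 207.99 [ 0.5222 -0.0927  0.0636] cover side y@.56 -0.0933 chassis side y@.56 -0.0993 gap 6.0
R 379 204.01 206.69 [ 0.5355 -0.0925  0.0636] cover side y@.56 -0.0928 chassis side y@.56 -0.0998 gap 7.0
R 382 202.65 204.99 [ 0.5484 -0.0929  0.0635] cover side y@.56 -0.0931 chassis side y@.56 -0.0988 gap 5.7
R 385 201.39 203.57 [ 0.5609 -0.0937  0.0635] cover side y@.56 -0.0937 chassis side y@.56 -0.0989 gap 5.2
R 388 199.99 202.38 [ 0.5741 -0.094   0.0635] cover side y@.56 -0.0937 chassis side y@.56 -0.0998 gap 6.1
R 391 198.51 200.74 [ 0.5879 -0.0939  0.0634] cover side y@.56 -0.0935 chassis side y@.56 -0.099 gap 5.6
R 394 195.61 199.62 [ 0.6081 -0.088   0.0633] cover side y@.56 -0.0872 chassis side y@.56 -0.1003 gap 13.1
```

View pics/c7.png

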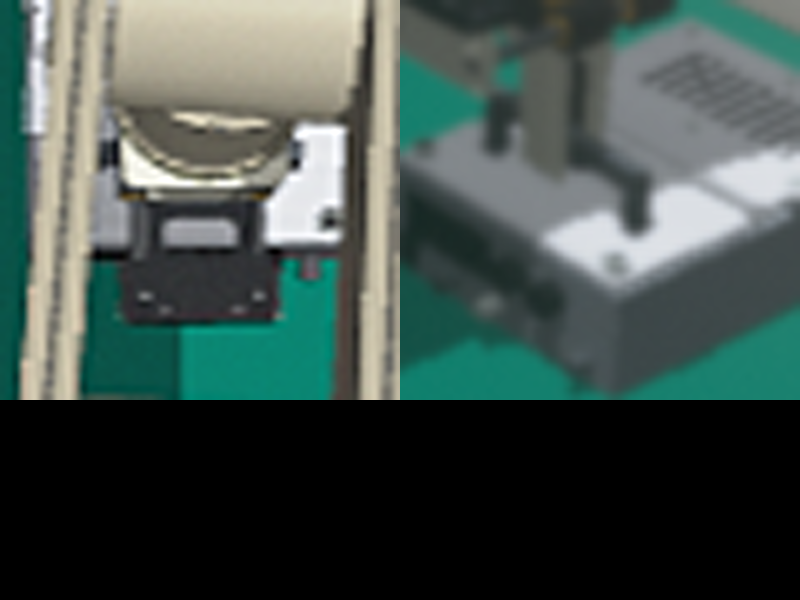

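The cover is level, about 0.8 mm above home, with its front edge at row ~186 just behind the chassis front. The lip lies flat and an even rim shows along the right side. Now I press gently.

Request:
{"api": "move_arm", "payload": {"plan": [[0,0,0,0,0,0.01,0],[0,0,0,0,0,0.01,0],[0,0,0,0,0,0.01,0],[0,0,0,0,0,0,0],[0,0,0,0,0,0,0],[0,0,0,0,0,0,0],[0,0,0,0,0,0,0],[0,0,0,0,0,0,0],[0,0,0,0,0,0,0],[0,0,0,0,0,0,0]]}}

```text
t: 16.7
tool_pos: [0.5487, -0.0101, 0.0841]
orientation: [-2.239, -2.204, 0.0]
force: [-4.2, 0.2, 7.6]
opening: 0.0097
gripper_force: 50.0
```

```bash
python3 look.py 8
```

```text
t 16.7 tcp [ 0.5487 -0.0101  0.0841] yaw -0.9 tilt 0.02 roll -0.0
rear bottom [ 0.6187 -0.0112  0.0602] front bottom [ 0.5087 -0.0095  0.0603] F [-4.21  0.24  7.57] Tq [0.1  0.82 0.03] open 0.0097
```

Request:
{"api": "move_arm", "payload": {"plan": [[0,0,0,0,-0.01,0.01,0],[0,0,0,0,0,0,0],[0,0,0,0,0,0,0],[0,0,0,0,0,0,0],[0,0,0,0,0,0,0],[0,0,0,0,0,0,0],[0,0,0,0,0,0,0],[0,0,0,0,0,0,0],[0,0,0,0,0,0,0],[0,0,0,0,0,0,0]]}}

```text
t: 17.7
tool_pos: [0.5486, -0.0101, 0.084]
orientation: [2.239, 2.204, 0.0]
force: [-4.0, 1.8, 8.4]
opening: 0.0094
gripper_force: 50.0
```

```bash
python3 look.py 9 pic; python3 m6.py 9 .6184 .06 0
python3 - <<'E'
from h import *
for n in('side0','s7','s9'):
    d=dict(np.load(n+'.npz'));g=d['frame'].astype(int).sum(2)
    for u in(356,362,366): print(n,u,g[204:222,u])
E
```

```text
t 17.7 tcp [ 0.5486 -0.0101  0.084 ] yaw -0.9 tilt -0.01 roll -0.0
rear bottom [ 0.6186 -0.0112  0.0602] front bottom [ 0.5086 -0.0095  0.0601] F [-4.04  1.76  8.44] Tq [ 0.08  0.76 -0.04] open 0.00941
F 323 187.66 [0.5026 0.0388] behind chassis front mm -3.57 [463 465 447 478 459 446 503 455 399 229 294 277 325]
F 325 186.39 [0.5066 0.0321] behind chassis front mm 0.55 [460 460 471 460 458 478 474 369 154  19 177 164 159]
F 327 186.42 [0.5063 0.0256] behind chassis front mm 0.4 [329 489 477 462 461 474 481 379 159  37 176 158 164]
F 351 186.19 [ 0.5052 -0.0526] behind chassis front mm 0.52 [674 741 721 713 709 724 742 538  41  77  99 133 202]
F 352 186.12 [ 0.5053 -0.0559] behind chassis front mm 0.75 [730 708 702 696 694 708 726 474 140 141 183 204 259]
F 353 186.0 [ 0.5056 -0.0592] behind chassis front mm 1.1 [701 699 697 694 692 704 725 432 180 222 262 254 273]
F 354 185.94 [ 0.5057 -0.0624] behind chassis front mm 1.27 [696 698 698 693 693 707 728 413 178 200 201 187 194]
F 355 185.89 [ 0.5059 -0.0657] behind chassis front mm 1.42 [697 700 698 694 693 710 728 394 176 186 231 221
[... 783 characters left out ...]
9 190 186 185 192 208 230 250 255 252 251 253]
side0 362 [266 235 207 168 145 135 129 129 146 174 184 186 186 189 195 217 244 255]
side0 366 [391 377 303 251 240 239 236 237 237 238 237 238 238 248 260 232 192 186]
s7 356 [131 124 121 119 132 163 187 190 187 186 186 187 206 244 257 258 256 258]
s7 362 [258 237 213 170 144 133 124 127 146 175 185 189 190 190 196 219 249 256]
s7 366 [495 365 288 254 244 241 239 243 242 242 240 241 244 254 265 238 193 186]
s9 356 [128 125 122 120 130 163 188 191 187 188 185 185 205 246 256 258 258 257]
s9 362 [259 237 215 171 142 132 124 124 146 175 187 189 191 191 197 218 248 256]
s9 366 [540 404 298 254 245 242 239 240 243 243 241 242 244 250 267 236 195 188]
```

View pics/c9.png

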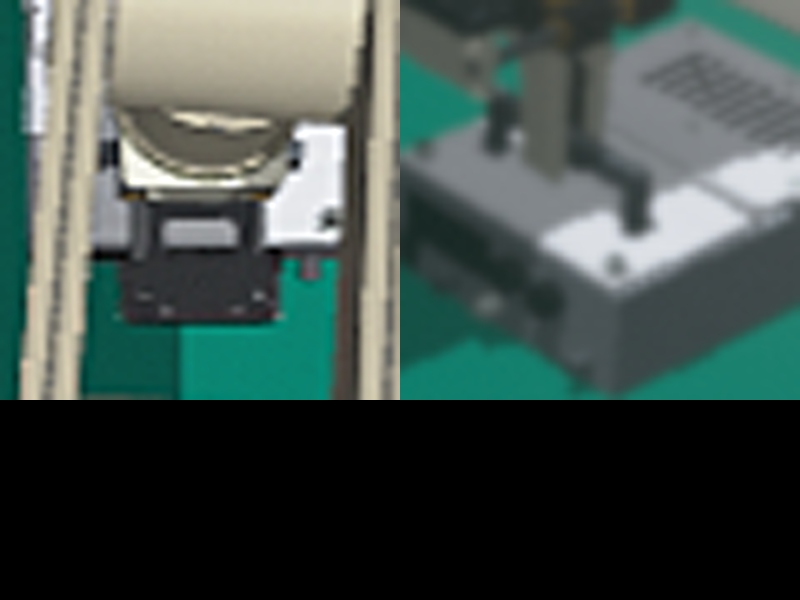

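Request:
{"api": "move_arm", "payload": {"plan": [[0,0,0,0,0,0.01,0],[0,0,0,0,0,0.01,0],[0,0,0,0,0,0,0],[0,0,0,0,0,0,0],[0,0,0,0,0,0,0],[0,0,0,0,0,0,0],[0,0,0,0,0,0,0],[0,0,0,0,0,0,0],[0,0,0,0,0,0,0],[0,0,0,0,0,0,0]]}}

```text
t: 18.8
tool_pos: [0.5486, -0.0101, 0.0838]
orientation: [2.239, 2.204, -0.0]
force: [-6.8, 0.8, 10.6]
opening: 0.0098
gripper_force: 50.0
```

```bash
python3 look.py 10
python3 - <<'E'
from h import *
d=dict(np.load('s9.npz'));d0=dict(np.load('side0.npz'));g=d['frame'].astype(float).sum(2);g0=d0['frame'].astype(float).sum(2)
def cr(p,thr,s=0):
    i=np.where((p[s:-1]>=thr)&(p[s+1:]<thr))[0]
    if not len(i): return np.nan
    i=i[0]+s;return i+(p[i]-thr)/(p[i]-p[i+1])
for u in(362,363,364,365,366,367,368):
    a=196+cr(g[196:215,u],450);b=198+cr(g0[198:215,u],312)
    A=world(d,u,a,.063);B=world(d0,u,b,.06);t=np.tan(np.radians(.9))
    xf=lambda w:w[0]-t*w[1]
    print(u,round(a,2),round(b,2),A.round(4),B.round(4),'front gap mm',round(1000*(xf(A)-xf(B)),1),g[200:210,u],g0[200:210,u])
E
```

```text
t 18.8 tcp [ 0.5486 -0.0101  0.0838] yaw -0.9 tilt -0.0 roll -0.0
rear bottom [ 0.6186 -0.0112  0.06  ] front bottom [ 0.5086 -0.0095  0.06  ] F [-6.82  0.83 10.61] Tq [ 0.03  1.07 -0.01] open 0.00975
362 202.26 203.29 [ 0.5029 -0.0511  0.063 ] [ 0.5021 -0.0521  0.06  ] front gap mm 0.8 [602. 606. 489. 338. 259. 237. 215. 171. 142. 132.] [367. 358. 371. 331. 266. 235. 207. 168. 145. 135.]
363 202.76 204.03 [ 0.5032 -0.0552  0.063 ] [ 0.5015 -0.0572  0.06  ] front gap mm 1.7 [641. 646. 568. 413. 293. 249. 226. 192. 163. 142.] [380. 347. 374. 383. 314. 251. 223. 189. 163. 146.]
364 203.4 204.65 [ 0.503  -0.0598  0.063 ] [ 0.5014 -0.0617  0.06  ] front gap mm 1.6 [663. 661. 624. 508. 364. 278. 243. 225. 199. 178.] [393. 367. 365. 398. 362. 285. 240. 219. 197. 177.]
365 203.98 205.3 [ 0.5031 -0.0642  0.063 ] [ 0.5012 -0.0663  0.06  ] front gap mm 1.9 [669. 667. 657. 597. 447. 325. 265. 242. 234. 226.] [399. 372. 357. 380. 386. 332. 266. 239. 230. 220.]
366 204.66 205.88 [ 0.5027 -0.0689  0.063 ] [ 0.5013 -0.0706  0.06  ] front gap mm 1.4 [671. 669. 666. 638. 540. 404. 298. 254. 245. 242.] [393. 404. 381. 375. 391. 377. 303. 251. 240. 239.]
367 205.33 206.51 [ 0.5025 -0.0736  0.063 ] [ 0.5012 -0.0751  0.06  ] front gap mm 1.3 [672. 671. 668. 660. 614. 494. 359. 274. 248. 245.] [360. 390. 376. 368. 374. 396. 350. 275. 242. 242.]
368 205.88 207.07 [ 0.5026 -0.0778  0.063 ] [ 0.5013 -0.0793  0.06  ] front gap mm 1.3 [673. 673. 672. 667. 647. 570. 434. 312. 260. 246.] [320. 375. 405. 394. 377. 412. 394. 316. 256. 242.]
```

Request:
{"api": "move_arm", "payload": {"plan": [[0,0,0,0,-0.01,0.01,0],[0,0,0,0,-0.01,0.01,0],[0,0,0,0,-0.01,0.01,0],[0,0,0,0,0,0,0],[0,0,0,0,0,0,0],[0,0,0,0,0,0,0],[0,0,0,0,0,0,0],[0,0,0,0,0,0,0],[0,0,0,0,0,0,0],[0,0,0,0,0,0,0]]}}

```text
t: 19.8
tool_pos: [0.5486, -0.0101, 0.0838]
orientation: [2.238, 2.203, 0.002]
force: [-5.9, 1.6, 14.9]
opening: 0.0099
gripper_force: 50.0
```

```bash
python3 look.py 11
```

```text
t 19.8 tcp [ 0.5486 -0.0101  0.0838] yaw -0.89 tilt -0.1 roll -0.01
rear bottom [ 0.6186 -0.0112  0.0601] front bottom [ 0.5086 -0.0095  0.0599] F [-5.95  1.58 14.89] Tq [0.15 1.02 0.  ] open 0.00994
```

The push is 15 N and the height stays at exactly 60 mm, so the cover is seated rigidly. I hand in while holding.

```bash
python3 -c "
from plant import close_job
print(close_job())"
```

```text
the job is handed in; nothing more can be done
None
```

I handed the job in at about 19.8 s, with the deeper cover tucked under the lip, level on the frame and still held pressed by the handle at about 15 N; the front gap reads about 1.5 mm against 2 mm nominal, and centring is good to roughly 1–2 mm.

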